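Clear the dissection bench: sort jars, dishes and probe into their trays

TASK

Clear up after the dissection class: stand the two capped specimen jars in the blue tray and lay the two round culture dishes flat in the white tray, one to a bay in each, and lay the green-handled probe flat in the steel tray. Keep the jars and dishes right way up all the while, and leave the white pot and the purple tape roll where they stand.

Things in the scene. Friction and masses are not known exactly. Their poses are not given: they have to be found in the camera images.
- jar_yellow: Specimen jar with a yellow screw cap (39 mm across, the top 15 mm) on a clear body 37 mm across with amber contents; 60 mm tall in all, about 70 g. It stands upright on the bench. Origin at the centre of its underside, z up.
- jar_orange: Specimen jar with an orange screw cap (39 mm across, the top 15 mm) on a clear body 37 mm across with amber contents; 60 mm tall in all, about 70 g. It stands upright on the bench. Origin at the centre of its underside, z up.
- dish_green: Clear lidded culture dish with a 47 mm round of green contents showing through the lid. Round, 58 mm across, 18 mm tall, closed and rigid, about 40 g; lies flat on the bench. Origin at the centre of its underside, z up.
- dish_red: Clear lidded culture dish with a 47 mm round of red contents showing through the lid. Round, 58 mm across, 18 mm tall, closed and rigid, about 40 g; lies flat on the bench. Origin at the centre of its underside, z up.
- probe: Dissecting probe lying on the bench, 130 mm long, about 40 g: a straight green handle (90 long x 14 wide x 12 mm high, black band near its front) and a thin steel spike (40 mm long, 5 mm thick) beyond it. Origin at mid-length on the underside; its x axis runs along it towards the spike, z up. The handle spans x = -65 to +25 mm, the spike +25 to +65 mm; grip the handle at x = -18 mm, about its centre of mass.
- tray_blue: Blue plastic open rectangular tray fixed to the bench, 140 (its x) x 190 (its y) x 22 mm high, walls and floor 4 mm thick, for the jars; a thin 4 mm divider as high as the walls runs along its x axis through the centre and makes two equal bays, one at +y and one at -y, each 132 (x) x 89 (y) mm inside, with centres 46.5 mm from the tray's centre. Origin under its centre, at bench height; z up. Its yaw is within 0.15 rad of the world axes.
- tray_white: White plastic open rectangular tray fixed to the bench, 140 (its x) x 190 (its y) x 22 mm high, walls and floor 4 mm thick, for the dishes; a thin 4 mm divider as high as the walls runs along its x axis through the centre and makes two equal bays, one at +y and one at -y, each 132 (x) x 89 (y) mm inside, with centres 46.5 mm from the tray's centre. Origin under its centre, at bench height; z up. Its yaw is within 0.15 rad of the world axes.
- tray_steel: Bare steel open rectangular tray fixed to the bench, 140 (its x) x 190 (its y) x 22 mm high, walls and floor 4 mm thick, for the probe; undivided, 132 x 182 mm inside. Origin under its centre, at bench height; z up. Its yaw is within 0.15 rad of the world axes.
- pot: Small white ceramic pot, loose, open at the top, 48 mm across and 45 mm tall; to be left alone. Origin at the centre of its underside.
- tape: Rolled purple measuring tape, a loose ring lying flat, 44 mm across, 18 mm high, with an 18 mm hole; to be left alone. Origin at the centre of its underside.
Things that resemble listed ones, but are neither listed nor needed, are in the scene too. Leave any pink, red or turquoise look-alike of the jar_orange alone.

How it is judged:
By the outcome, as a careful person would: the job done as asked, in the order asked, and still so for the second after the job is handed in, with the robot touching nothing.
It also fails if it takes over 122 s, if anything falls off the work surface, if the arm or the gripper's body presses on something with over 40 N, if the wrist force passes 120 N, or if a joint passes its speed limit or range.

ROBOT

A 6-joint arm with a two-finger parallel gripper is mounted at the origin on the work surface. World frame = base frame: x ahead of the robot, y to its left, z up, the work surface at z = 0. Lengths are in mm, angles in rad, forces in N, time in s.
With the tool pointing down it reaches from about 300 to 775 mm from the base axis. Payload 14.6 kg.
Tool frame: the origin (TCP) lies on the centre line of the jaws, within the pads' length; the fingertips stand 19 mm ahead of it and the grasp point (between the pads) is the TCP (bot.tip_reach is the distance from the TCP to the fingertips, in mm); y points along the fingers, x is the direction in which the jaws open and shut, and the axes are right-handed (so a half turn about y gives the same grasp; the last joint's range is limited). The gripper opens to 85 mm and grips with 20 to 120 N. Pads are 22 mm wide; open, the fingers measure 114 mm over their backs; the gripper's body (76 mm by 85 mm) begins 54 mm behind the grasp point. The pads swing forward as they close: fully open they stand 13 mm farther back than shut.
Start: joints at [-1.352, 0.3, 1.521, -0, 1.321, -0.067], TCP at [155.052, -527.682, 250.281] pointing down, gripper open.
Joint ranges: [-3.03, 3.03], [-0.79, 2.21], [0.23, 2.52], [-1.04, 4.18], [0, 3.07], [-2.55, 2.55]. Speed limits (rad/s): [2.22, 2.22, 2.57, 3.14, 3.14, 3.14].

INTERFACE

Orientations are given as a unit quaternion [w, x, y, z].
In Python, from rig import bot gives the robot as it stands. Calls block until the motion is done:
- bot.move_to(position, orientation): joint-space move of the TCP to a pose.
- bot.servo_line(position, attitude=None, speed=150, until_force=None): straight line of the TCP; attitude=None keeps the orientation; speed is the mean speed in mm/s. With until_force (N) it stops when the force on the tool has changed by that much, and returns True; else False.
- bot.move_joints(angles): joint-space move.
- bot.move_gripper(opening, grip_force=None): finger opening in mm; grip_force is the grip in N (None keeps the last); returns when the fingers have stopped.
- bot.dwell(seconds).
- bot.ik(position, orientation): joint angles nearest the present ones, or None.
- bot.read_state(): the state.
- bot.read_camera(name): name is "side" or "top"; returns a dict with "image" (400x640x3 uint8, blue, green, red), "depth" (400x640 float32, mm along the optical axis (not along the pixel's ray), 0 where there is no reading), "fovy" (degrees; the focal length in pixels is half the picture's height over the tangent of half this angle, whatever the lens; pixels are square), "cx", "cy" (the principal point, pixels), "k1" (the pictures are not rectified: a ray, as slopes to the right and down, at radius r is drawn at 1 + k1 r^2 times it, then the intrinsics apply), "eye" and "attitude" of the camera in the world. Camera axes: x right, y down, z forward; pixel columns grow to the right and rows downward; lengths in mm; the calibration is good to about 2 mm. A picture is of the moment at which its call begins.
A pose or a line that the arm cannot do raises bot.MotionError and nothing moves.
- bot.finish_job(): hands the job in, once; it reports no verdict.
The state is a dict: "clock": time; "joint_positions": joint angles; "qvel": joint speeds; "effort": joint torques, N m; "ee_pos": TCP position; "tool_rot": TCP orientation; "ft_force": force on the tool from outside, world axes, zero at the start; "moment": the same for the moment, N m; "grip_width": finger opening in mm.
Only numpy, scipy, OpenCV 4.12 (cv2) and the standard library are available. Lean on these libraries where they do the work, as an engineer would, in place of code of your own. Each camera call takes 0.05 s, during which the arm holds its last target.

## Working session

There is one attempt and no reset: what is moved stays moved. The work goes in short steps, each a Python script; the robot and the scene stay as the last script left them, time stands still between calls to the robot, and variables do not carry over. Pictures are saved under pics/ and viewed, and the job is handed in when it is done.

```bash
ls; mkdir -p pics
python3 - <<'E'
from rig import bot
import cv2,numpy as np
s=bot.read_state();print(s['clock'],s['ee_pos'],s['tool_rot'],bot.tip_reach)
for n in("side","top"):
    c=bot.read_camera(n);cv2.imwrite(f"pics/{n}0.png",c["image"])
    print(n,{k:c[k] for k in c if k not in("image","depth")},c["depth"].min(),c["depth"].max())
    np.savez(f"{n}0.npz",**c)
E
```

```text
pics
0.0 [ 155.00938119 -527.46412904  249.71039295] [ 0.56638417 -0.5658335   0.42402176 -0.42337567] 19.0
side {'fovy': 54.364867726796035, 'cx': 316.65363686301305, 'cy': 196.73544529581747, 'k1': -0.002589541094889583, 'eye': array([413.17071477, 518.43116092, 666.3135759 ]), 'attitude': array([ 0.01953828, -0.05651929,  0.9346423 , -0.35052474])} 0.0 2726.4683
top {'fovy': 50.15615310144415, 'cx': 319.3670998838577, 'cy': 204.4899602980198, 'k1': -0.008925638136625528, 'eye': array([398.49352967,   5.33394884, 963.00291833]), 'attitude': array([ 0.03250163, -0.70577442,  0.70694284, -0.0325259 ])} 0.0 1815.0583
```

View pics/top0.png

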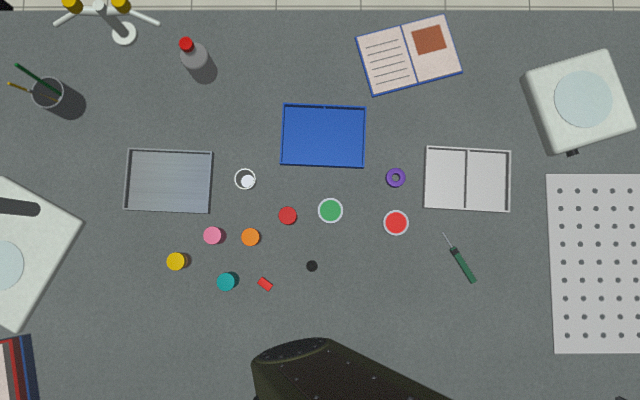

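View pics/side0.png

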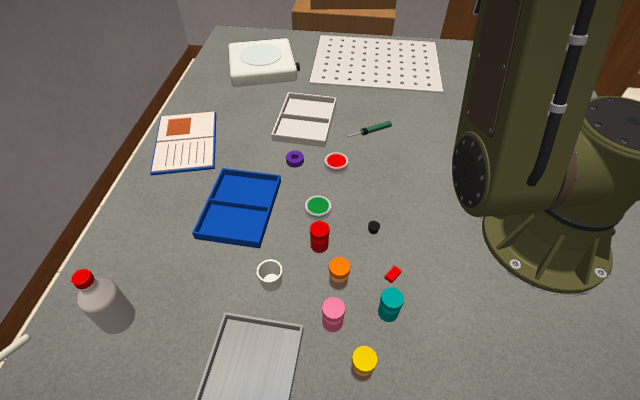

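Top view: blue tray (323,135), steel (168,181), white (468,179). Jar caps are yellow (176,261), orange (250,237), pink (212,235), red (288,215) and turquoise (226,282). Dishes are green (330,210) and red (396,222), the probe is near (460,258), the pot is at (245,179) and the tape at (395,177). I'll measure these next.

```bash
cat > h.py <<'E'
import cv2,numpy as np
from scipy.spatial.transform import Rotation as Ro
def cam(c):
    f=200/np.tan(np.radians(float(c["fovy"]))/2)
    K=np.array([[f,0,float(c["cx"])],[0,f,float(c["cy"])],[0,0,1]])
    q=np.array(c["attitude"]);return K,Ro.from_quat(q[[1,2,3,0]]).as_matrix(),np.array(c["eye"])
def rays(c,px):
    K,R,e=cam(c)
    u=cv2.undistortPoints(np.array(px,float).reshape(-1,1,2),K,np.array([float(c["k1"]),0,0,0,0])).reshape(-1,2)
    return np.c_[u,np.ones(len(u))]@R.T
def plane(c,px,z):
    d=rays(c,px);e=cam(c)[2];return e+d*((z-e[2])/d[:,2])[:,None]
def depthpt(c,px):
    d=rays(c,px);e=cam(c)[2];px=np.round(px).astype(int).reshape(-1,2)
    return e+d*c["depth"][px[:,1],px[:,0]][:,None]
def hsv(c,lo,hi):
    h=cv2.cvtColor(c["image"],cv2.COLOR_BGR2HSV)
    if lo[0]<0:
        return cv2.inRange(h,(0,*lo[1:]),hi)|cv2.inRange(h,(180+lo[0],*lo[1:]),(180,*hi[1:]))
    return cv2.inRange(h,lo,hi)
def blobs(m,amin=60):
    cs,_=cv2.findContours(m,cv2.RETR_EXTERNAL,cv2.CHAIN_APPROX_NONE)
    return [c for c in cs if cv2.contourArea(c)>amin]
def load(n): return dict(np.load(n))
COL=dict(yellow=((22,150,120),(32,255,255)),orange=((8,150,120),(20,255,255)),red=((-6,170,120),(6,255,255)),
 green=((55,80,50),(85,255,255)),blue=((100,120,60),(125,255,255)),purple=((126,60,60),(150,255,255)),teal=((86,120,60),(96,255,255)),pink=((160,60,120),(173,200,255)))
E
cat > m.py <<'E'
from h import *
for n in("top","side"):
    c=load(n+"0.npz");print(n)
    for k,(lo,hi) in COL.items():
        for b in blobs(hsv(c,lo,hi),40):
            (x,y),(w,h),a=cv2.minAreaRect(b);
            M=cv2.moments(b);u=[M['m10']/M['m00'],M['m01']/M['m00']]
            if n=="top" and (u[1]<60): continue
            print(k,np.round(u,1),"wh",round(w,1),round(h,1),round(a),"z0",plane(c,u,0)[0,:2].round(1),"z18",plane(c,u,18)[0,:2].round(1),"z60",plane(c,u,60)[0,:2].round(1),"dep",depthpt(c,[u])[0].round(1))
E
python3 m.py
```

```text
top
yellow [175.1 260.9] wh 17.0 17.7 45 z0 [361.1 328.3] z18 [361.8 322.2] z60 [363.4 308.1] dep [363.4 308.2  59.9]
orange [249.9 236.6] wh 17.0 17.0 90 z0 [415.1 161.5] z18 [414.7 158.6] z60 [414.  151.8] dep [414.1 152.2  57.5]
red [ 13.9 371.9] wh 60.7 11.3 81 z0 [119.1 676.9] z18 [124.4 664.4] z60 [136.5 635.1] dep [134.4 640.2  52.6]
red [264.7 283.6] wh 13.4 7.4 37 z0 [310.6 127.2] z18 [312.2 124.9] z60 [316.1 119.6] dep [311.5 126.    9.6]
red [395.4 222.3] wh 19.1 18.4 45 z0 [ 446.8 -166.2] z18 [ 445.9 -163. ] z60 [ 443.8 -155.5] dep [ 445.8 -162.6   20. ]
red [287.  215.1] wh 16.0 16.0 90 z0 [463.5  78.3] z18 [462.2  76.9] z60 [459.4  73.8] dep [459.5  73.9  58.1]
green [465.1 267.9] wh 33.3 5.9 58 z0 [ 344.4 -320.2] z18 [ 345.4 -314.1] z60 [ 347.7 -299.9] dep [ 344.9 -317.1    9.1]
green [329.9 210.1] wh 19.8 19.8 45 z0 [474.7 -18.6] z18 [473.2 -18.2] z60 [469.9 -17.1] dep [473.3 -18.2  17.4]
green [38. 79.] wh 55.5 3.3 34 z0 [782.9 662.3] z18 [775.8 650.1] z60 [759.  621.4] dep [736.6 583.1 116.1]
blue [ 24.6 367.7] wh 63.6 2.5 82 z0 [128.1 653.6] z18 [133.2 641.4] z60 [
[... 1639 characters left out ...]
 -315.3   12.6]
blue [238.1 207.9] wh 69.1 85.3 17 z0 [649.2  -5.4] z18 [642.9   8.8] z60 [628.   41.8] dep [647.1  -0.7   5.9]
blue [188.5 165. ] wh 40.8 89.1 48 z0 [ 803.4 -123. ] z18 [ 792.9 -105.7] z60 [768.3 -65.2] dep [ 797.1 -112.7   10.7]
purple [294.6 158.4] wh 17.0 16.0 0 z0 [ 550.  -177.8] z18 [ 546.3 -159. ] z60 [ 537.7 -115.1] dep [413.2 518.4 666.3]
teal [390.4 303.6] wh 23.3 34.2 24 z0 [315.3 182.7] z18 [318.  191.8] z60 [324.2 212.9] dep [324.3 213.3  60.7]
pink [331.8 323.4] wh 7.0 19.3 72 z0 [418.5 233. ] z18 [418.3 240.7] z60 [418.  258.7] dep [418.2 248.8  36.9]
pink [333.3 308. ] wh 21.9 21.9 45 z0 [418.5 203.9] z18 [418.3 212.4] z60 [418.  232.2] dep [418.  233.   61.5]
```

Run:
```python
from h import *
c=load("top0.npz")["image"];s=load("side0.npz")["image"]
a=cv2.resize(c[190:300,150:310],(800,550),interpolation=cv2.INTER_CUBIC);cv2.imwrite("pics/cropT.png",a)
a=cv2.resize(s[210:390,270:430],(533,600),interpolation=cv2.INTER_CUBIC);cv2.imwrite("pics/cropS.png",a)
a=cv2.resize(c[130:290,390:530],(525,600),interpolation=cv2.INTER_CUBIC);cv2.imwrite("pics/cropP.png",a)
```

```text
(no output)
```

View pics/cropS.png

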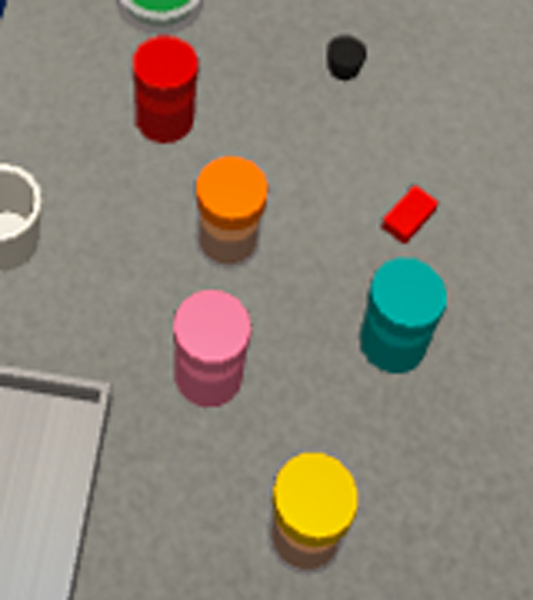

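View pics/cropP.png

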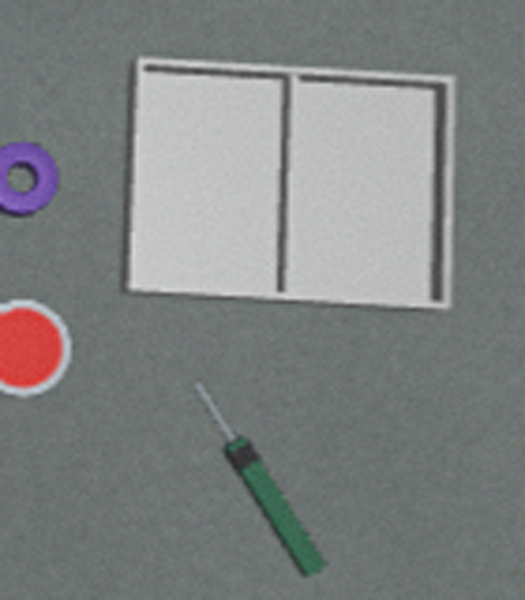

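The crop shows that only the orange (side 339,268) and yellow (364,358) caps sit on amber bodies. The pink, red and turquoise ones are single-coloured look-alikes. Next are the tray corners and the probe axis.

```bash
cat > t.py <<'E'
from h import *
c=load("top0.npz")
g=cv2.cvtColor(c["image"],cv2.COLOR_BGR2GRAY)
hs=cv2.cvtColor(c["image"],cv2.COLOR_BGR2HSV)
# height image
yy,xx=np.mgrid[0:400,0:640];P=depthpt(c,np.c_[xx.ravel(),yy.ravel()]).reshape(400,640,3)
win=dict(blue=(270,95,380,178),white=(415,138,520,220),steel=(115,140,222,222))
for k,(x0,y0,x1,y1) in win.items():
    if k=="blue": m=hsv(c,*COL["blue"])
    elif k=="white": m=(g>150).astype(np.uint8)*255
    else: m=((P[...,2]>11)&(P[...,2]<40)).astype(np.uint8)*255
    w=np.zeros_like(m);w[y0:y1,x0:x1]=m[y0:y1,x0:x1]
    pts=cv2.findNonZero(max(blobs(w,10),key=cv2.contourArea) if 0 else w)
    W=plane(c,pts.reshape(-1,2),22)[:,:2].astype(np.float32)
    hull=cv2.convexHull(W);r=cv2.minAreaRect(hull);print(k,np.round(r[0],1),np.round(r[1],1),round(r[2],2),"M yaw",np.radians(r[2]))
# probe
b=[b for b in blobs(hsv(c,*COL["green"]),60) if cv2.minAreaRect(b)[1][0]*0+cv2.boundingRect(b)[0]>430][0]
W=plane(c,b.reshape(-1,2),12)[:,:2].astype(np.float32);r=cv2.minAreaRect(W);print("probe",r);print(cv2.boxPoints(r).round(1))
tip=plane(c,[[390+198*140/525,130+383*140/525]],5);print("tip",tip.round(1))
print("handle end/band front", plane(c,[[390+236*140/525,130+437*140/525],[390+315*140/525,130+570*140/525]],12).round(1))
cv2.imwrite("pics/steel.png",cv2.resize(c["image"][130:230,105:235],(780,600),interpolation=cv2.INTER_CUBIC))
for k in("orange","yellow"):
    for n in("top","side"):
        cc=load(n+"0.npz");lo,hi=COL[k]
        m=hsv(cc,(lo[0],200,200),hi);B=[b for b in blobs(m,40) if cv2.boundingRect(b)[1]>200]
        for b in B:
            e=cv2.fitEllipse(cv2.convexHull(b));print(k,n,np.round(e[0],1),np.round(e[1],1),plane(cc,[e[0]],60)[0].round(1))
E
python3 t.py
```

```text
blue [654.5 -17.5] [219.5 167.9] 87.84 M yaw 1.5330288409539923
white [ 543.8 -325.3] [190.2 139.9] 86.42 M yaw 1.5083618439893514
steel [540.9 343. ] [194.2 140.7] 87.22 M yaw 1.5223161423110942
probe ((345.6135559082031, -315.5588073730469), (72.09251403808594, 13.26663875579834), 30.944650650024414)
[[ 311.3 -328.4]
 [ 318.1 -339.8]
 [ 379.9 -302.7]
 [ 373.1 -291.3]]
tip [[ 424.2 -271.1    5. ]]
handle end/band front [[ 392.1 -290.7   12. ]
 [ 314.3 -334.8   12. ]]
orange side [339.1 265.9] [18.  20.7] [415.  151.2  60. ]
yellow top [175.1 260.8] [16.5 16.7] [363.7 308.3  60. ]
yellow side [364.4 358.1] [23.7 25.8] [363.7 307.   60. ]
```

View pics/steel.png

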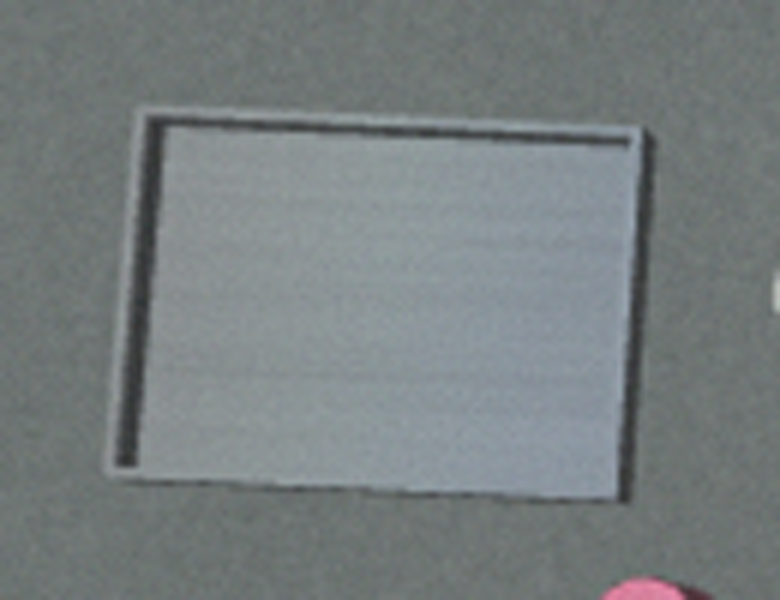

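Run:
```python
from h import *
c=load("top0.npz")
m=hsv(c,*COL["blue"]);m[:95]=0;m[180:]=0
b=max(blobs(m),key=cv2.contourArea);W=plane(c,b.reshape(-1,2),22)[:,:2].astype(np.float32)
r=cv2.minAreaRect(W);print("blue",r)
p=np.array([(140,107),(645,128),(620,500),(105,475)])/6+[105,130]-0.5
W=plane(c,p,22)[:,:2].astype(np.float32);print("steel",W.round(1),W.mean(0),cv2.minAreaRect(W))
s=load("side0.npz")
m=hsv(s,*COL["blue"]);m[:,:192]=0
b=max(blobs(m),key=cv2.contourArea);ap=cv2.approxPolyDP(b,5,True).reshape(-1,2);print(ap.tolist(),plane(s,ap,22)[:,:2].round().tolist())
# pot
g=cv2.cvtColor(c["image"],cv2.COLOR_BGR2GRAY);w=np.zeros_like(g);w[160:200,228:264]=(g[160:200,228:264]>160)*255
(x,y),rr=cv2.minEnclosingCircle(cv2.findNonZero(w));print("pot",x,y,rr,plane(c,[[x,y]],45))
```

```text
blue ((642.4098510742188, -2.7491607666015625), (189.67222595214844, 142.69947814941406), 87.24049377441406)
steel [[614.8 434.7]
 [606.3 245.4]
 [467.2 251.6]
 [476.7 442.1]] [541.26715 343.4389 ] ((541.520751953125, 343.3632507324219), (190.75286865234375, 139.26058959960938), 87.13439178466797)
[[222, 168], [192, 232], [199, 239], [259, 247], [279, 175]] [[709.0, -102.0], [718.0, 85.0], [699.0, 100.0], [575.0, 105.0], [572.0, -95.0]]
pot 244.2916717529297 178.4761962890625 10.80970573425293 [[540.14299072 168.04992486  45.        ]]
```

Sizes check out: trays come to about 190×140, cap tops at z≈60 and dish tops at z≈18. Next I'll check reach for every pose.

```bash
cat >> h.py <<'E'
def quat(th):
    X=np.array([np.cos(th),np.sin(th),0]);Y=np.array([0,0,-1.]);R=np.c_[X,Y,np.cross(X,Y)]
    return Ro.from_matrix(R).as_quat()[[3,0,1,2]]
def bay(c,yaw,s): return np.array(c)+s*46.5*np.array([-np.sin(yaw),np.cos(yaw)])
BLUE=((643.3,-2.8),-0.048);WHITE=((543.8,-325.3),-0.0625);STEEL=((541.4,343.3),-0.050)
E
python3 - <<'E'
from rig import bot
from h import *
q=bot.read_state()['tool_rot'];print(Ro.from_quat(np.array(q)[[1,2,3,0]]).as_matrix().round(2))
T=dict(yel=(363.6,308,0),ora=(414.6,152,0),b1=(*bay(*BLUE,1),BLUE[1]),b2=(*bay(*BLUE,-1),BLUE[1]),gr=(473.5,-18.8,0),re=(446.1,-163.3,0),
 w1=(*bay(*WHITE,1),WHITE[1]),w2=(*bay(*WHITE,-1),WHITE[1]),pr=(355.2,-310.2,np.radians(-59.5)),st=(540.5,325.4,-0.05))
for k,(x,y,t) in T.items():
    for a in(0,np.pi):
        for z in (20,170):
            j=bot.ik([x,y,z],quat(t+a));print(k,round(x,1),round(y,1),round(a,1),z,None if j is None else np.round(j,2))
E
```

```text
[[ 0.28 -0.    0.96]
 [-0.96  0.    0.28]
 [-0.   -1.    0.  ]]
yel 363.6 308 0 20 [ 0.63  0.48  1.9  -0.    0.76  0.63]
yel 363.6 308 0 170 [ 0.63  0.22  1.82 -0.    1.1   0.63]
yel 363.6 308 3.1 20 [ 0.63  0.48  1.9  -0.    0.76 -2.52]
yel 363.6 308 3.1 170 [ 0.63  0.22  1.82 -0.    1.1  -2.52]
ora 414.6 152 0 20 [ 0.27  0.42  1.99 -0.    0.72  0.27]
ora 414.6 152 0 170 [ 0.27  0.15  1.91 -0.    1.09  0.27]
ora 414.6 152 3.1 20 None
ora 414.6 152 3.1 170 None
b1 645.5 43.6 0 20 [ 0.01  0.77  1.39 -0.    0.99  0.06]
b1 645.5 43.6 0 170 [ 0.01  0.58  1.31 -0.    1.25  0.06]
b1 645.5 43.6 3.1 20 None
b1 645.5 43.6 3.1 170 None
b2 641.1 -49.2 0 20 [-0.13  0.76  1.4  -0.    0.98 -0.09]
b2 641.1 -49.2 0 170 [-0.13  0.58  1.32 -0.    1.25 -0.09]
b2 641.1 -49.2 3.1 20 None
b2 641.1 -49.2 3.1 170 None
gr 473.5 -18.8 0 20 [-0.12  0.47  1.91 -0.    0.76 -0.12]
gr 473.5 -18.8 0 170 [-0.12  0.22  1.82 -0.    1.1  -0.12]
gr 473.5 -18.8 3.1 20 None
gr 473.5 -18.8 3.1 170 None
re 446.1 -163.3 0 20 [-0.43  0.48  1.9  -0.    0.76 -0.43]
re 446.1 -163.3 0 170 [-0.43  0.22  1.82 -0.    1.1  -0.43]
re 446.1 -163.3 3.1 20 None
re 446.1 -163.3 3.1 170 None
w1 546.7 -278.9 0 20 [-0.53  0.71  1.5  -0.    0.94 -0.47]
w1 546.7 -278.9 0 170 [-0.53  0.51  1.42 -0.    1.21 -0.47]
w1 546.7 -278.9 3.1 20 None
w1 546.7 -278.9 3.1 170 None
w2 540.9 -371.7 0 20 [-0.66  0.79  1.35 -0.    1.   -0.6 ]
w2 540.9 -371.7 0 170 [-0.66  0.6   1.27 -0.    1.26 -0.6 ]
w2 540.9 -371.7 3.1 20 [-0.66  0.79  1.35 -0.    1.    2.55]
w2 540.9 -371.7 3.1 170 [-0.66  0.6   1.27  0.    1.26  2.55]
pr 355.2 -310.2 0 20 [-0.8   0.47  1.91 -0.    0.76  0.24]
pr 355.2 -310.2 0 170 [-0.8   0.21  1.83 -0.    1.1   0.24]
pr 355.2 -310.2 3.1 20 None
pr 355.2 -310.2 3.1 170 None
st 540.5 325.4 0 20 [ 0.48  0.74  1.44 -0.    0.96  0.53]
st 540.5 325.4 0 170 [ 0.48  0.55  1.36 -0.    1.23  0.53]
st 540.5 325.4 3.1 20 None
st 540.5 325.4 3.1 170 None
```

```bash
cat > a.py <<'E'
from rig import bot
from h import *
def st(l=""):
    s=bot.read_state();print(l,round(s['clock'],1),np.round(s['ee_pos'],1),"w",round(float(s['grip_width']),1),"F",np.round(s['ft_force'],1))
def pick(x,y,th,z,opening,force,zs=170):
    bot.move_gripper(opening)
    bot.move_to([x,y,zs],quat(th)); 
    bot.servo_line([x,y,z+25],speed=250)
    h=bot.servo_line([x,y,z],speed=80,until_force=6);st("down hit=%s"%h)
    bot.move_gripper(0,force);st("grip")
    bot.servo_line([x,y,zs],speed=200);st("lift")
def snap(n):
    for k in("top","side"):
        c=bot.read_camera(k);cv2.imwrite(f"pics/{n}_{k}.png",c["image"]);np.savez(f"{n}_{k}.npz",**c)
def put(x,y,th,z,opening,zs=170):
    bot.servo_line([x,y,zs],attitude=quat(th),speed=220)
    bot.servo_line([x,y,z+20],speed=200)
    h=bot.servo_line([x,y,z+0.5],speed=50,until_force=6);st("placed hit=%s"%h)
    bot.move_gripper(opening);bot.servo_line([x,y,zs],speed=250);st("up")
E
python3 - <<'E'
from a import *
pick(363.6,308,0,34,62,40)
snap("y1")
E
```

```text
down hit=False 4.5 [363.8 308.2  34.5] w 61.9 F [-0.  -1.1 -0.3]
grip 4.9 [363.9 308.3  34.7] w 37.4 F [-1.  -0.6  5.7]
lift 5.7 [363.2 307.7 168.9] w 37.3 F [ 0.2  0.4 -1.9]
```

View pics/y1_side.png

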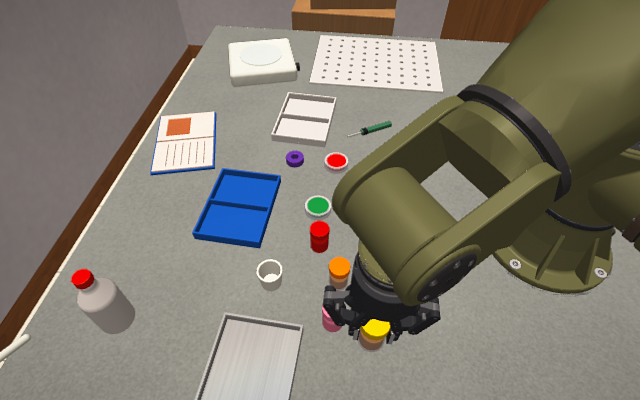

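The yellow jar is held upright in the jaws (375,332). I'll place it in the +y bay and then pick the orange jar.

Run:
```python
from a import *
x,y=bay(*BLUE,1);put(x,y,BLUE[1],38.5,62)
pick(414.6,152,0,34,62,40)
snap("o1")
```

```text
placed hit=True 8.9 [645.5  43.6  38.7] w 37.7 F [-0.4  0.4  6.5]
up 9.9 [645.2  43.7 169.5] w 62.4 F [-0.  -0.3  0.9]
down hit=False 12.2 [414.9 152.1  34.5] w 61.6 F [ 0.7 -0.4  0.6]
grip 12.5 [415.  152.2  34.7] w 37.5 F [-0.9 -0.9  5.2]
lift 13.3 [414.1 151.9 169.1] w 37.9 F [-0.3  0.8 -1.8]
```

View pics/o1_side.png

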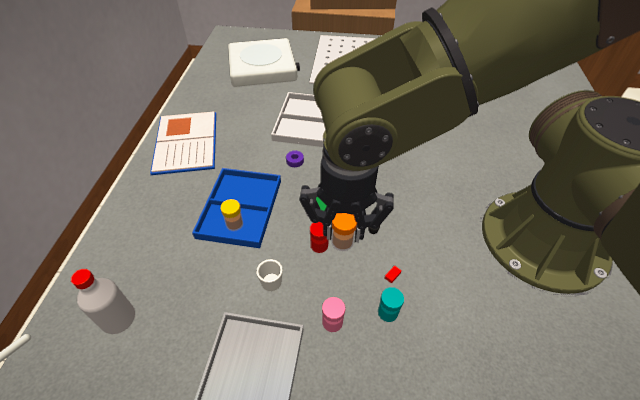

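The yellow jar stands in the near bay (231,213), and the orange jar is held upright (344,230). I'll place it, then lower onto the bench beside the green dish with a force guard.

```bash
cat >> a.py <<'E'
def pickg(x,y,th,opening,force,up,zmin,zs=150):
    bot.move_gripper(opening)
    bot.move_to([x,y,zs],quat(th))
    bot.servo_line([x,y,40],speed=250)
    h=bot.servo_line([x,y,zmin],speed=30,until_force=5);st("down hit=%s"%h)
    z=bot.read_state()['ee_pos'][2]+up
    bot.servo_line([x,y,z],speed=40)
    bot.move_gripper(0,force);st("grip")
    zg=bot.read_state()['ee_pos'][2]
    bot.servo_line([x,y,zs],speed=150);st("lift");return zg
E
python3 - <<'E'
from a import *
x,y=bay(*BLUE,-1);put(x,y,BLUE[1],38.5,62)
zg=pickg(473.5,-18.8,0,74,30,4,12);print("zg",zg)
snap("g1")
E
```

```text
placed hit=True 16.1 [641.1 -49.3  38.7] w 37.6 F [ 0.  -0.   5.5]
up 17.1 [640.8 -49.2 169.5] w 62.0 F [-0.5 -0.5 -0.2]
down hit=False 19.8 [473.6 -18.8  12.1] w 74.2 F [-0.4 -0.5  0.2]
grip 20.4 [473.6 -18.8  16.4] w 57.0 F [-1.6 -0.4  7.3]
lift 21.4 [473.1 -18.7 149.2] w 56.7 F [-0.4  0.  -1.1]
zg 16.44679419416003
```

View pics/g1_side.png

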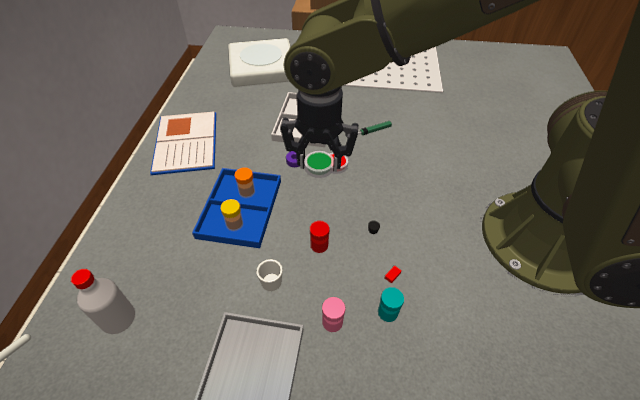

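Both jars are standing in their own bays, and the green dish is held level (319,161). Now I'll place it and fetch the red dish.

Run:
```python
from a import *
x,y=bay(*WHITE,1);put(x,y,WHITE[1],20.5,72,zs=150)
zg=pickg(446.1,-163.3,0,74,30,4,12)
snap("r1")
```

```text
placed hit=True 24.0 [ 546.5 -278.8   20.5] w 57.0 F [0.2 0.7 5.1]
up 25.0 [ 546.4 -278.7  149.5] w 71.9 F [-0.2  0.3 -0.6]
down hit=False 27.5 [ 446.2 -163.3   12.1] w 73.9 F [ 0.1 -0.4 -0.1]
grip 28.1 [ 446.2 -163.3   16.4] w 56.8 F [-1.8  0.7  5.9]
lift 29.1 [ 445.7 -163.1  149.1] w 56.9 F [ 0.5 -0.  -1.5]
```

View pics/r1_side.png

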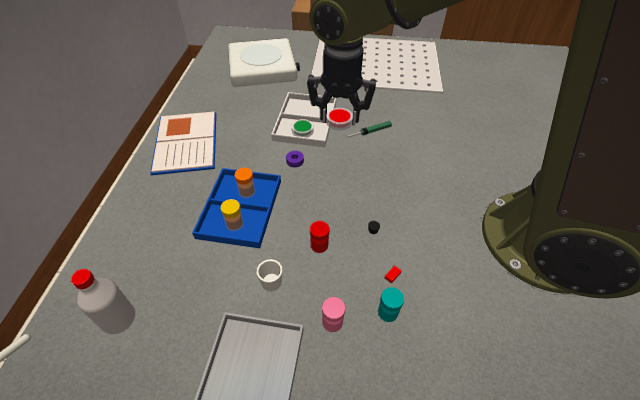

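Run:
```python
from a import *
x,y=bay(*WHITE,-1);put(x,y,WHITE[1],20.5,72,zs=150)
zg=pickg(355.2,-310.2,np.radians(-59.5),36,40,4.5,13,zs=120);print(zg)
snap("p1")
```

```text
placed hit=True 31.6 [ 540.6 -371.6   20.3] w 56.6 F [-1.   0.7  6.6]
up 32.5 [ 540.7 -371.5  149.6] w 72.2 F [-1.  -0.3 -0.4]
down hit=True 34.9 [ 355.2 -310.2   18. ] w 35.9 F [-2.2  1.3  9.6]
grip 35.5 [ 355.2 -310.2   22.5] w 12.5 F [-0.5 -0.   2.1]
lift 36.3 [ 354.9 -309.9  119.2] w 12.8 F [-0.3 -0.2 -0.1]
22.469504215721475
```

View pics/p1_side.png

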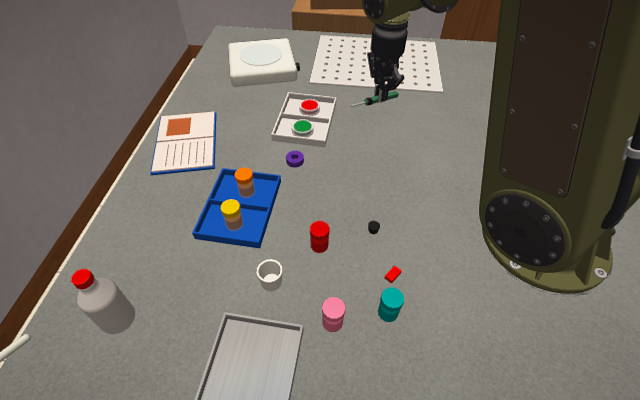

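View pics/p1_top.png

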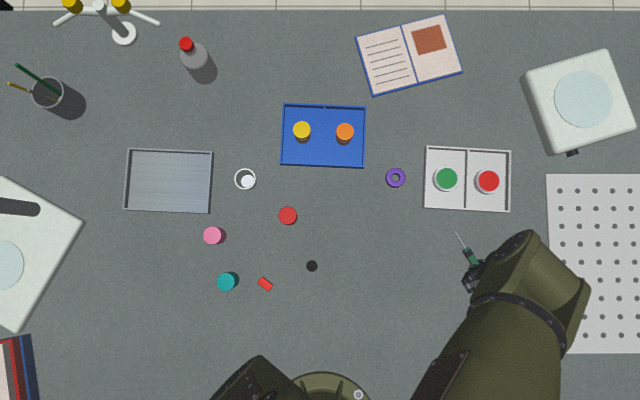

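All four earlier items sit in their bays, and the probe is held level (side 378,97). I'll carry it to the steel tray.

Run:
```python
from a import *
bot.servo_line([355,-310,180],speed=200)
c,yw=STEEL;ax=np.array([-np.sin(yw),np.cos(yw)]);x,y=np.array(c)-18*ax
put(x,y,yw,26.5,30,zs=180)
bot.move_to([300,-330,300],quat(-1.2));st()
snap("f")
i=[cv2.imread(f"pics/f_{k}.png") for k in("top","side")]
cv2.imwrite("pics/f_T.png",cv2.resize(i[0][85:305,110:530],(800,419)));cv2.imwrite("pics/f_S.png",i[1])
```

```text
placed hit=True 41.3 [540.4 325.2  26.5] w 12.8 F [-1.2 -0.3  6.2]
up 42.4 [540.  325.1 178.4] w 30.0 F [ 0.4  0.2 -1. ]
 44.9 [ 300.4 -329.8  299.9] w 29.7 F [-0.5  0.2 -0.6]
```

View pics/f_T.png

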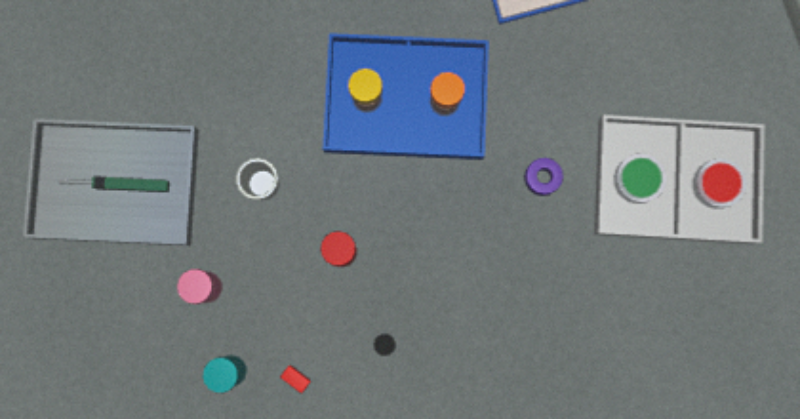

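View pics/f_S.png

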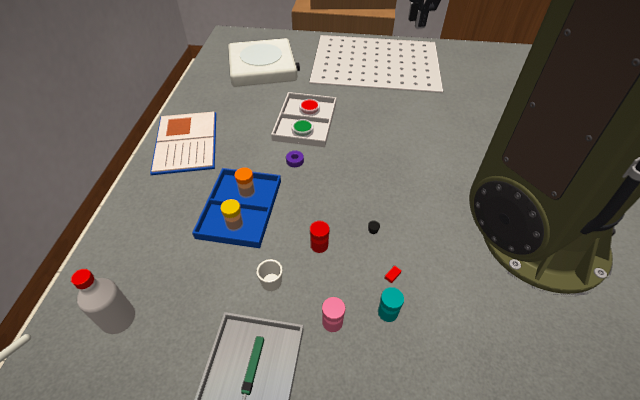

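```bash
sed -i 's/load(n+"0.npz")/load("f_"+n+".npz")/' m.py; python3 m.py | grep -E "top|side|yellow|orange|red|green|purple" | cut -c1-200
```

```text
top
yellow [301.3 129.4] wh 16.0 16.0 90 z0 [660.8  46.5] z18 [655.9  45.7] z60 [644.5  43.9] dep [643.7  43.8  62.9]
orange [344.4 131.4] wh 16.0 16.0 90 z0 [656.  -52.6] z18 [651.2 -51.5] z60 [640. -49.] dep [639.2 -48.8  62.9]
red [ 14. 373.] wh 60.7 11.3 81 z0 [116.8 676.5] z18 [122.  663.9] z60 [134.3 634.6] dep [131.  642.5  48.7]
red [264.8 283.7] wh 13.6 7.4 37 z0 [310.5 127.1] z18 [312.1 124.8] z60 [316.  119.5] dep [311.7 125.4  13. ]
red [287.  215.2] wh 16.0 16.0 90 z0 [463.2  78.4] z18 [462.  77.] z60 [459.2  73.8] dep [459.3  74.   58.5]
red [488.4 180.5] wh 19.1 18.4 45 z0 [ 541.6 -380. ] z18 [ 538.9 -372.8] z60 [ 532.7 -356. ] dep [ 539.  -372.8   17.8]
green [180.9 181.3] wh 32.2 5.4 3 z0 [540.9 320.4] z18 [538.2 314.5] z60 [532.  300.8] dep [538.3 314.8  17.1]
green [446.5 177.8] wh 20.0 19.0 90 z0 [ 547.9 -284.4] z18 [ 545.1 -279. ] z60 [ 538.6 -266.3] dep [ 544.4 -277.6   22.4]
green [37.9 79. ] wh 55.5 3.3 34 z0 [782.9 662.6] z18 [775.7 650.3] z60 [759.  621.7] dep [738.5 586.7 111.2]
purple [395.1 177.1] wh 18.8 19.2 63 z0 [ 549.8 -167.4] z18 [ 547.  -164.2] z60
[... 532 characters left out ...]
2.7 273.3] wh 9.3 14.8 42 z0 [310.5 118.6] z18 [313.3 129.4] z60 [319.8 154.6] dep [312.4 126.   12.4]
red [319.1 228.6] wh 15.0 18.0 90 z0 [464.8  29.3] z18 [463.4  42.5] z60 [460.1  73.4] dep [460.   74.3  61.2]
red [309.2 104.5] wh 9.0 15.0 90 z0 [ 543.4 -404.5] z18 [ 539.9 -379.5] z60 [ 531.7 -321.4] dep [ 539.7 -377.9   19.2]
green [253.7 359.5] wh 8.1 46.9 15 z0 [541.5 310.6] z18 [538.  316.2] z60 [529.9 329.3] dep [538.4 315.7  16.3]
green [302.  125.7] wh 10.0 16.0 90 z0 [ 550.2 -306.9] z18 [ 546.5 -284.6] z60 [ 537.8 -232.6] dep [ 545.  -275.9   25. ]
purple [294.6 158.4] wh 17.0 16.0 0 z0 [ 550.  -177.8] z18 [ 546.3 -159. ] z60 [ 537.7 -115.1] dep [ 5.501e+02 -1.783e+02 -5.000e-01]
```

The final views show the jars upright with cap tops at z≈63–64, the dishes flat and one to a bay, and the probe flat in the steel tray with its handle top at z≈16–17. The tape and look-alikes haven't moved, and the pot looks where it was. I'm handing in.

```bash
python3 -c "
from rig import bot
bot.finish_job();print(bot.read_state()['clock'])"
```

```text
the job is handed in; nothing more can be done
the job is handed in; nothing more can be done
```

I finished the clear-up and handed it in at about 45 s on the robot's clock. I worked in the order asked: jars, then dishes, then the probe.

- **Jars:** yellow is in the blue tray's +y bay and orange in its -y bay. Both stand upright, with cap tops at z≈63–64, and both are within about 2 mm of the bay centres in the top view.
- **Dishes:** green is in the white tray's +y bay and red in its -y bay. Both lie flat, within about 2 mm of the bay centres in the top view.
- **Probe:** it lies flat, lengthwise along the steel tray's long side, with its handle top at z≈16–17.
- **Left alone:** the tape and the red jar look-alike measured within 1 mm of where they started. I checked the pot and the pink and turquoise look-alikes only by eye in the final pictures; they look unmoved.

The arm was clear of everything at hand-in.

Some checks disagreed slightly:
- **Side view of orange jar:** it put the jar about 5–8 mm off in y, because its colour mask also takes in the side of the cap. It is still well inside its bay.
- **Side view of dishes:** these colour centres were also a few millimetres off in y; I relied on the top view there too.
- **Dish grasps:** the descent beside each dish never touched the bench, so I set the grasp height from the lowest point instead. Both dishes were gripped and carried without trouble.
- **Probe descent:** it touched the bench lightly, at about 10 N.

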